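# Check a glaze mill's jar for heat, then find its thread hand and take the cap off

## Task

The glaze mill has just run, so first pick up the yellow infrared thermometer and aim its lens straight at the matt black measuring pad on the side of the mill's steel jar, from about a hand's breadth away and held steady for a good second, then stand it upright on the bench again and let go. Then unscrew the jar's orange cap by its bar: jars for this mill are made with either thread hand and nothing outside shows which, so if it will not turn one way, turn it the other way until it is free, before lifting it. Lift the cap straight off and finish still holding it level, some 8 cm above the open jar so that it drips back in; leave the other things on the bench where they are.

Things in the scene. Friction and masses are not known exactly. Their poses are not given: they have to be found in the camera images.
- mill: white bench glaze mill, fixed. Origin at bench level on the vertical axis of its steel jar; x to the motor column, y to the jar's measuring pad (to the robot's left, give or take 0.3 rad), z up. Base x -75 to +165 mm, y -80 to +80, 58 high. Column x +94 to +158, y -50 to +50, 174 high. Jar 76 mm across, narrowing above z 133; clamp ring round it 104 mm across up to z 82
- pad (a point): centre of the face of the matt black round measuring pad (28 mm across) on the side of the jar, 117 mm above the bench; it faces along the mill's +y
- mouth (a point): centre of the jar's open mouth, on its axis 170 mm above the bench, under the cap. The neck is 32 mm across and carries a coarse two-start lug thread hidden by the cap: right-handed (cap loosens anticlockwise seen from above) in some starts, left-handed (loosens clockwise) in others
- cap: orange ribbed cap, 56 mm across, 90 g; origin at the centre of its lower edge, z up, x along its grip bar. Shut: origin 150 mm above the bench on the jar's axis, bar along the mill's x within 0.03 rad. Turns easily, at constant height, only in its loosening direction; free at 60 to 135 degrees (aim for 75); the other way: hard stop within 6 degrees. Until free it lifts 6 mm at most
- bar (a point): grip point on the cap's axis, 42 mm above the cap's origin. The bar is 48 mm long (cap x), 15 mm thick (cap y) and stands 26 mm tall on the round part: from 26 to 52 mm above the cap's origin
- thermometer: yellow and black pistol-shaped infrared thermometer, about 260 g, standing on its black battery foot. Origin at the foot's underside; z up, x the way the lens looks. Head 36 mm wide (y), z 76 to 116 mm, x -54 to +46; snout to x +58. Handle 28 mm wide below at x about -18; foot 82x56x20 mm centred at x -12. Grip it across the head near x -8 mm
- lens (a point): centre of the thermometer's lens, 58 mm ahead of and 96 mm above the thermometer's origin; it looks along the thermometer's x
- bottle_08: bystander, to be left alone: pale ribbed cone-shaped bottle with a narrow neck, 104 mm across, 226 mm high; origin under its centre
- test_jar_2: bystander, to be left alone: dark red glaze test jar, 50 mm across, 66 mm high; origin under its centre
- test_jar_1: bystander, to be left alone: beige glaze test jar with a white lid, 50 mm across, 62 mm high; origin under its centre
- test_tile_3: bystander, to be left alone: small pale test tile with a blue edge, 58x45x6 mm, lying flat; origin under its centre
- stilt_1: bystander, to be left alone: cream three-pointed kiln stilt, 45x47x15 mm; origin under its centre
- rubber_bung_0: bystander, to be left alone: black rubber bottle bung, 27 mm across, 15 mm high; origin under its centre
Things that resemble listed ones, but are neither listed nor needed, are in the scene too. Of the things shaped like the cap, the orange one is meant.

How it is judged:
By the outcome, as a careful person would: the job done as asked, in the order asked, and still so for the second after the job is handed in, while the arm keeps its last pose, push and grip.
It also fails if it takes over 64 s, if anything falls off the work surface, if the arm or the gripper's body presses on something with over 40 N, if the wrist force passes 120 N, or if a joint passes its speed limit or range.

## Robot

A 6-joint arm with a two-finger parallel gripper is mounted at the origin on the work surface; the furniture and walls round the work are solid. World frame = base frame: x ahead of the robot, y to its left, z up, the work surface at z = 0. Lengths are in m, angles in rad, forces in N, time in s.
With the tool pointing down it reaches from about 0.35 to 0.85 m from the base axis. Payload 8.1 kg.
Tool frame: the origin (TCP) lies midway between the tips of the shut fingers; the grasp point (between the pads) lies 19 mm behind it; z points along the fingers, y is the direction in which the jaws open and shut (so a half turn about z gives the same grasp; the last joint's range is limited). The gripper opens to 93 mm and grips with 3 to 60 N. Pads are 15 mm wide; open, the fingers measure 128 mm over their backs; the gripper's body (75 mm by 188 mm) begins 65 mm behind the grasp point.
Start: joints at [1.123, 0.13, 1.488, -0, 1.523, -0.085], TCP at [0.213, 0.561, 0.219] pointing down, gripper open.
Joint ranges: [-2.96, 2.96], [-0.89, 2.26], [0.02, 2.5], [-1.34, 4.48], [0, 2.73], [-2.66, 2.66]. Speed limits (rad/s): [2.39, 2.39, 2.79, 3.14, 3.14, 3.14].

## Interface

Orientations are given as a rotation vector (axis times angle).
In Python, from plant import robot gives the robot as it stands. The module is installed in compiled form; this text tells all that it offers.
- The arm moves only by the shell command python3 -m pendant 'ROWS' [FORCE]. ROWS is JSON, a list of rows, each an object with "translation": the shift along the tool's x, y, z in mm, a list of three; "twist": the turn, a rotation vector about the tool's x, y, z in rad, a list of three; "grip": the opening, from -1 (shut) to 1 (fully open). A call has exactly 10 rows; each row shifts and turns the pose as measured when the row begins, along the tool's axes as they then stand; what a row does not reach is not made up. A row lasts 1/10 s, in which the tool goes at most 50 mm and 8.59 degrees, less where a joint would pass 70% of its speed; a pose out of reach is approached as far as the arm can. A call is refused whole if a number of a shift passes 50 or a number of a turn 0.15, either way. A call with a gripper value outside its range is refused whole. The fingers move at their own pace and stop on an object; FORCE is the grip in N (left out, the last holds). Time passes only in rows, so rows that do not move let the fingers close, or fill a call up. It gives the time, the measured TCP pose, the force and the opening at its end, in the units of the state.
- robot.read_state(): the state, without advancing time (a new reading comes with each control period).
- robot.read_camera(name): name is "scene" or "top" or "wrist"; returns (picture, depth): 384x512x3 uint8, red, green, blue; 384x512 float32, m along the optical axis (not along the pixel's ray), 0 where there is no reading.
- robot.camera_info(name): a dict with "vertical_fov" (degrees; the focal length in pixels is half the picture's height over the tangent of half this angle, whatever the lens; pixels are square), "cx", "cy" (the principal point, pixels), "cam_to_world" (4x4, takes a point from camera to world coordinates). Camera axes: x right, y up, looking along -z (the intrinsics and any distortion apply to the point x, -y, -z); pixel columns grow to the right and rows downward; lengths in m; the calibration is good to about 2 mm. A picture is of the moment at which its call begins: read the wrist's pose just before it. camera_info takes no time and is no camera call; for the wrist camera it gives the pose at the moment of the call.
- robot.close_job(): hands the job in, once; it reports no verdict.
The state is a dict: "t": time; "q": joint angles; "dq": joint speeds; "joint_torque": joint torques, N m; "tool_pos": TCP position; "orientation": TCP orientation; "force": force on the tool from outside, world axes, zero at the start; "wrist_torque": the same for the moment, N m; "opening": finger opening in m.
Only numpy, scipy, OpenCV 4.12 (cv2) and the standard library are available. Lean on these libraries where they do the work, as an engineer would, in place of code of your own. Each camera call takes 0.05 s, during which the arm holds its last target. There are 200 camera calls.

## Working session

There is one attempt and no reset: what is moved stays moved. The work goes in short steps, Python scripts to look and compute and a shell command to move; the robot and the scene stay as the last step left them, time stands still between calls to the robot, and variables do not carry over. Pictures are saved under pics/ and viewed, about 8 in all and at most 12, crops included, and the job is handed in when it is done.

```bash
mkdir -p pics; cat > h.py <<'E'
import numpy as np, cv2
from plant import robot
from scipy.spatial.transform import Rotation as R
def cam(n):
    i=robot.camera_info(n); p,d=robot.read_camera(n); return p,d,i
def pts(d,i):
    f=d.shape[0]/2/np.tan(np.radians(i["vertical_fov"])/2)
    v,u=np.mgrid[:d.shape[0],:d.shape[1]]
    c=np.stack([(u-i["cx"])/f*d,-(v-i["cy"])/f*d,-d,np.ones_like(d)],-1)
    return (c@np.array(i["cam_to_world"]).T)[...,:3]
def save(n,p): cv2.imwrite("pics/"+n,cv2.cvtColor(p,cv2.COLOR_RGB2BGR))
E
python3 - <<'E'
from h import *
s=robot.read_state(); print({k:np.round(v,3).tolist() for k,v in s.items()})
ims=[]
for n in("scene","top"):
    p,d,i=cam(n); np.savez(n+".npz",p=p,d=d,w=pts(d,i)); ims.append(p)
    print({k:np.round(v,3).tolist() if not isinstance(v,str) else v for k,v in i.items()}, (d>0).mean())
save("a_scene.png",cv2.resize(ims[0],(800,600)));save("a_top.png",cv2.resize(ims[1],(800,600)))
E
```

```text
{'t': 0.0, 'q': [1.123, 0.131, 1.489, 0.0, 1.523, -0.085], 'dq': [0.0, -0.0, 0.001, 0.003, -0.0, -0.0], 'joint_torque': [-0.001, -55.982, -49.176, 0.077, 0.035, -0.0], 'tool_pos': [0.213, 0.56, 0.218], 'orientation': [-0.567, -3.09, 0.003], 'force': [-0.168, 0.46, 0.479], 'wrist_torque': [-0.022, 0.013, -0.046], 'opening': 0.093}
{'vertical_fov': 42.32, 'cx': 253.129, 'cy': 187.414, 'cam_to_world': [[0.737, 0.501, -0.454, -0.162], [-0.676, 0.56, -0.479, -0.733], [0.015, 0.66, 0.751, 1.268], [0.0, 0.0, 0.0, 1.0]]} 0.9920603434244791
{'vertical_fov': 46.871, 'cx': 262.075, 'cy': 194.114, 'cam_to_world': [[-0.009, 0.986, -0.166, 0.329], [-1.0, -0.01, -0.002, -0.023], [-0.003, 0.166, 0.986, 1.31], [0.0, 0.0, 0.0, 1.0]]} 0.9962819417317709
```

View pics/a_scene.png

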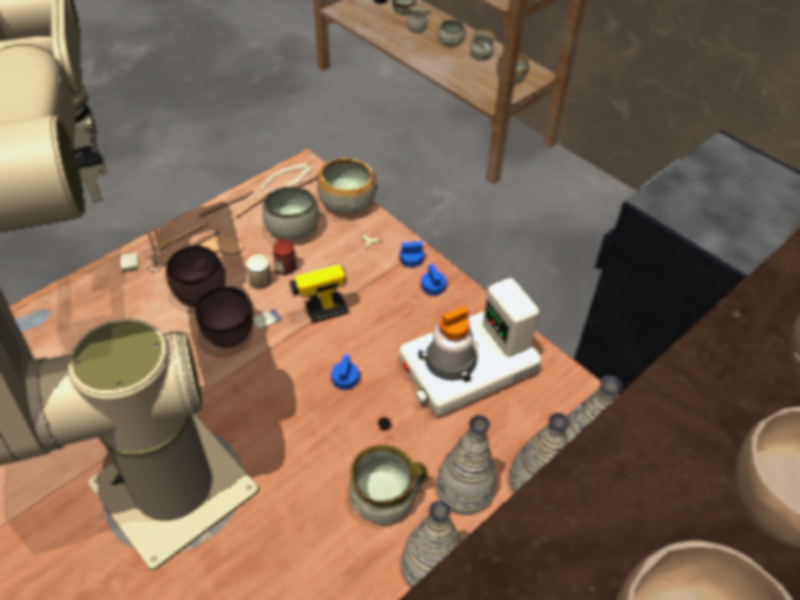

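View pics/a_top.png

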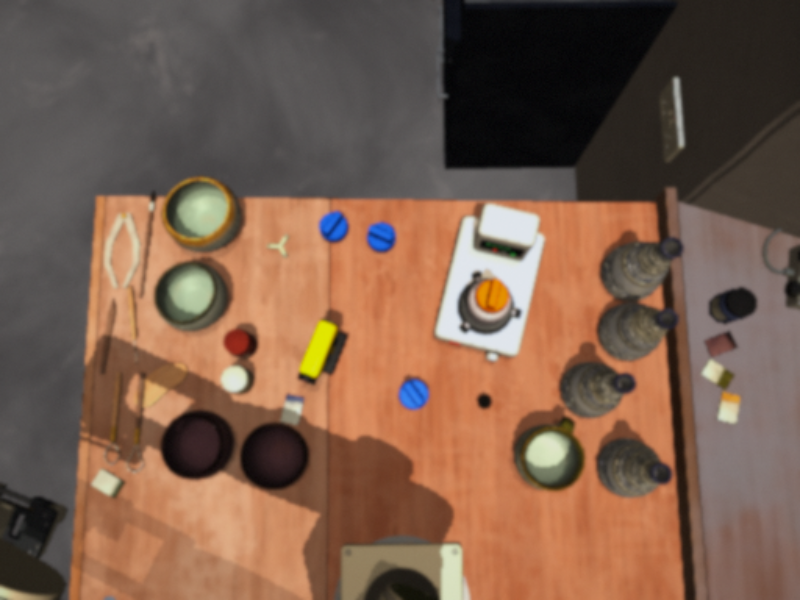

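The scene view shows the thermometer at (322,290), the orange cap at (455,322) on the mill, and the three blue caps at (345,372), (433,280) and (411,253). The top view shows the thermometer at (320,350), the orange cap at (490,295), the blue caps at (413,393), (333,226) and (380,237), and the bung at (484,400).
Candidates: only one yellow pistol and only one orange cap, so I choose those two. Next I measure them.

```bash
python3 - <<'E'
from h import *
ims=[]
for n in("top","scene"):
    z=np.load(n+".npz");p,d,w=z['p'],z['d'],z['w']
    hsv=cv2.cvtColor(p,cv2.COLOR_RGB2HSV);H,S,V=[hsv[...,k].astype(int) for k in range(3)]
    yel=(H>24)&(H<35)&(S>180)&(V>120)&(d>0)
    org=(H>5)&(H<20)&(S>200)&(V>150)&(d>0)&(w[...,2]>.13)
    for nm,m,zs in(("yel",yel,(.085,.13)),("org",org,(.14,.215))):
        q=w[m]; q=q[(q[:,2]>zs[0])&(q[:,2]<zs[1])]
        print(n,nm,m.sum(),len(q),"zpct",np.percentile(q[:,2],[2,50,90,98]).round(4))
        t=q[q[:,2]>np.percentile(q[:,2],95)-.006]
        (c,sz,a)=cv2.minAreaRect((t[:,:2]*1000).astype(np.float32)); b=cv2.boxPoints((c,sz,a))
        e=max((b[1]-b[0],b[2]-b[1]),key=np.linalg.norm)
        print("  rect",np.round(c,1),np.round(sz,1),"yaw",round(float(np.arctan2(e[1],e[0])),3),"mean",(t.mean(0)*1000).round(1))
    g=w[...,2]; base=(S<60)&(V>130)&(abs(g-.058)<.006)&(w[...,0]>.3); 
    colm=(S<60)&(V>130)&(abs(g-.174)<.006)&(w[...,0]>.3)
    for nm,m in(("base",base),("col",colm)):
        q=(w[m][:,:2]*1000).astype(np.float32)
        if len(q)<20: print(nm,len(q));continue
        (c,sz,a)=cv2.minAreaRect(q);b=cv2.boxPoints((c,sz,a));e=b[1]-b[0]
        print(n,nm,len(q),np.round(c,1),np.round(sz,1),"edge yaw mod90",round(float(np.arctan2(e[1],e[0]))%(np.pi/2),3))
    if n=="top": ims=[cv2.resize(p[190:260,180:240],(360,420),interpolation=2),cv2.resize(p[125:235,270:355],(325,420),interpolation=2)]
save("b.png",np.hstack(ims))
E
```

```text
top yel 473 461 zpct [0.1083 0.1153 0.1186 0.1209]
  rect [453.7 138.2] [34.  99.2] yaw -0.371 mean [452.1 138.9 116.3]
top org 309 309 zpct [0.1715 0.1772 0.2027 0.2041]
  rect [ 530.8 -159. ] [15. 45.] yaw -0.232 mean [ 531.2 -158.7  201.6]
top base 4408 [ 421.6 -284.2] [ 649.3 1036.9] edge yaw mod90 0.578
top col 721 [ 654.6 -191.5] [98.9 59.4] edge yaw mod90 1.315
scene yel 250 250 zpct [0.1091 0.1162 0.1197 0.1218]
  rect [450.3 137.9] [34.2 97.7] yaw -0.356 mean [452.2 138.2 117.6]
scene org 202 202 zpct [0.1716 0.1793 0.2032 0.206 ]
  rect [ 530.2 -158.5] [15.6 43.6] yaw -0.287 mean [ 530.1 -159.1  202.6]
scene base 1665 [534.  -15.7] [824. 351.] edge yaw mod90 1.493
scene col 579 [ 523.9 -272.5] [354.1 249.6] edge yaw mod90 1.191
```

View pics/b.png

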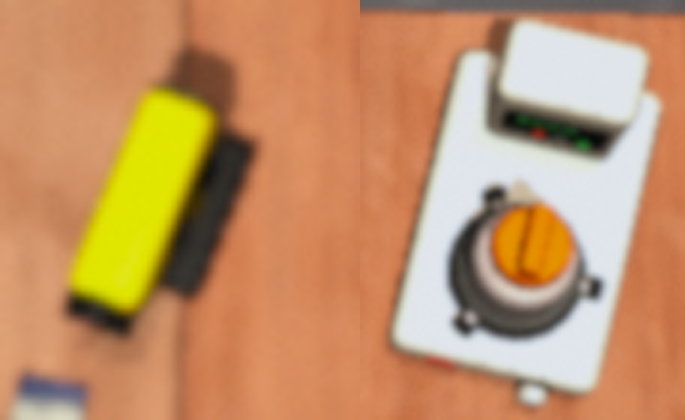

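The crop shows the thermometer's black snout at its lower-left end (95,310), so it looks towards the robot with yaw ≈ 2.77. The bar lies along the mill's x, with mill yaw ≈ -0.256 (checked against the column centre, 128 mm from the cap). I'll grasp with tool x opposite to the lens so that joint 6 stays in range while aiming.

```bash
cat > go.py <<'E'
# usage: go.py x y z yaw(tool x) -> shift in tool axes mm, turn rotvec to get a level, downward tool
import sys; from h import *
s=robot.read_state(); r=R.from_rotvec(s["orientation"]); x,y,z,a=map(float,sys.argv[1:5])
t=R.from_matrix(np.array([[np.cos(a),np.sin(a),0],[np.sin(a),-np.cos(a),0],[0,0,-1]]).T)
m=r.as_matrix()
print("t",round(s["t"],2),"pos",np.round(s["tool_pos"],4),"yaw",round(float(np.arctan2(m[1,0],m[0,0])),3),"open",round(s["opening"],4),"F",np.round(s["force"],1),"Mz",np.round(s["wrist_torque"],2),"q6",round(s["q"][5],2))
print("shift now-axes",(r.inv().apply(np.array([x,y,z])-s["tool_pos"])*1000).round(1),"shift final-axes",(t.inv().apply(np.array([x,y,z])-s["tool_pos"])*1000).round(1),"turn",(r.inv()*t).as_rotvec().round(3))
E
python3 -m pendant '[{"translation":[-37.7,-31.1,0],"twist":[0,0,0],"grip":1},{"translation":[-37.7,-31.1,0],"twist":[0,0,0],"grip":1},{"translation":[-37.7,-31.1,0],"twist":[0,0,0],"grip":1},{"translation":[-37.7,-31.1,0],"twist":[0,0,0],"grip":1},{"translation":[-37.7,-31.1,0],"twist":[0,0,0],"grip":1},{"translation":[-37.7,-31.1,0],"twist":[0,0,0],"grip":1},{"translation":[-37.7,-31.1,0],"twist":[0,0,0],"grip":1},{"translation":[-37.7,-31.1,0],"twist":[0,0,0],"grip":1},{"translation":[-37.7,-31.1,0],"twist":[0,0,0],"grip":1},{"translation":[-37.7,-31.1,0],"twist":[0,0,0],"grip":1}]' 20
python3 -m pendant '[{"translation":[0,0,0],"twist":[0,0,0.149],"grip":1},{"translation":[0,0,0],"twist":[0,0,0.149],"grip":1},{"translation":[0,0,0],"twist":[0,0,0.149],"grip":1},{"translation":[0,0,0],"twist":[0,0,0.149],"grip":1},{"translation":[0,0,0],"twist":[0,0,0.149],"grip":1},{"translation":[0,0,0],"twist":[0,0,0.149],"grip":1},{"translation":[0,0,0],"twist":[0,0,0.149],"grip":1},{"translation":[0,0,0],"twist":[0,0,0.149],"grip":1},{"translation":[0,0,0],"twist":[0,0,0.149],"grip":1},{"translation":[0,0,0],"twist":[0,0,0.149],"grip":1}]'
python3 go.py 0.456 0.137 0.2 -0.365
```

```text
t: 1.1
tool_pos: [0.4558, 0.1276, 0.2126]
orientation: [-0.549, -3.088, 0.011]
force: [1.1, 0.5, 0.3]
opening: 0.0927
t: 2.1
tool_pos: [0.4559, 0.1184, 0.2079]
orientation: [-2.514, -1.882, 0.026]
force: [-1.1, 0.0, 0.8]
opening: 0.0932
t 2.1 pos [0.4559 0.1184 0.2079] yaw 1.285 open 0.0932 F [-1.1  0.   0.8] Mz [-0.02  0.07 -0.01] q6 0.44
shift now-axes [18.  -5.1  7.7] shift final-axes [ -6.6 -17.4   7.9] turn [0.002 0.018 1.65 ]
```

```bash

python3 -m pendant '[{"translation":[0,0,0],"twist":[0,0.002,0.149],"grip":1},{"translation":[0,0,0],"twist":[0,0.002,0.149],"grip":1},{"translation":[0,0,0],"twist":[0,0.002,0.149],"grip":1},{"translation":[0,0,0],"twist":[0,0.002,0.149],"grip":1},{"translation":[0,0,0],"twist":[0,0.002,0.149],"grip":1},{"translation":[0,0,0],"twist":[0,0.002,0.149],"grip":1},{"translation":[0,0,0],"twist":[0,0.002,0.149],"grip":1},{"translation":[0,0,0],"twist":[0,0.002,0.149],"grip":1},{"translation":[0,0,0],"twist":[0,0.002,0.149],"grip":1},{"translation":[0,0,0],"twist":[0,0,0.149],"grip":1}]'
python3 go.py 0.456 0.137 0.2 -0.365
python3 - <<'E'
from h import *
p,d,i=cam("wrist"); w=pts(d,i); np.savez("w1.npz",p=p,d=d,w=w); save("w1.png",p)
hsv=cv2.cvtColor(p,cv2.COLOR_RGB2HSV);H,S,V=[hsv[...,k].astype(int) for k in range(3)]
m=(H>24)&(H<35)&(S>180)&(V>120)&(d>0); q=w[m]; print(m.sum(),np.percentile(q[:,2],[5,50,95]))
t=q[abs(q[:,2]-.114)<.006]
(c,sz,a)=cv2.minAreaRect((t[:,:2]*1000).astype(np.float32)); b=cv2.boxPoints((c,sz,a)); print(np.round(c,1),np.round(sz,1),a,b.round(1).tolist())
E
```

```text
t: 3.1
tool_pos: [0.4525, 0.1179, 0.2031]
orientation: [3.122, -0.337, -0.014]
force: [-0.2, 0.3, 0.7]
opening: 0.0931
t 3.1 pos [0.4525 0.1179 0.2031] yaw -0.215 open 0.0931 F [-0.2  0.3  0.7] Mz [-0.04  0.22 -0.02] q6 1.93
shift now-axes [ -0.7 -19.4   3. ] shift final-axes [ -3.6 -19.1   3.1] turn [0.003 0.008 0.15 ]
139 [0.11379212 0.11477955 0.11597128]
[455.1 139.5] [30.9 94.4] 69.26141357421875 [[405.3999938964844, 141.8000030517578], [493.70001220703125, 108.30000305175781], [504.70001220703125, 137.1999969482422], [416.3999938964844, 170.6999969482422]]
```

View pics/w1.png

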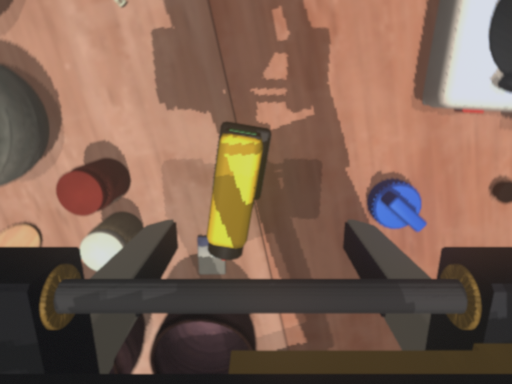

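The wrist view shows the head's back display at (245,130) and the snout at (226,252), nearer the robot, so the direction is confirmed. The mask was patchy in shadow, so I redo it wider.

```bash
python3 - <<'E'
from h import *
z=np.load("w1.npz");p,d,w=z['p'],z['d'],z['w']
hsv=cv2.cvtColor(p,cv2.COLOR_RGB2HSV);H,S,V=[hsv[...,k].astype(int) for k in range(3)]
m=(H>20)&(H<38)&(S>120)&(V>70)&(abs(w[...,2]-.112)<.008); t=w[m]
(c,sz,a)=cv2.minAreaRect((t[:,:2]*1000).astype(np.float32)); print(m.sum(),np.round(c,1),np.round(sz,1),a,t.mean(0))
m=(abs(w[...,2]-.106)<.014)&(abs(w[...,0]-.455)<.09)&(abs(w[...,1]-.138)<.06); t=w[m]
(c,sz,a)=cv2.minAreaRect((t[:,:2]*1000).astype(np.float32)); print("all",m.sum(),np.round(c,1),np.round(sz,1),a)
E
python3 -m pendant '[{"translation":[-1,-6,0],"twist":[0,0.004,0.075],"grip":1},{"translation":[-1,-6,0],"twist":[0,0.004,0.075],"grip":1},{"translation":[-1,-6,0],"twist":[0,0,0],"grip":1},{"translation":[0,0,0],"twist":[0,0,0],"grip":1},{"translation":[0,0,0],"twist":[0,0,0],"grip":1},{"translation":[0,0,0],"twist":[0,0,0],"grip":1},{"translation":[0,0,0],"twist":[0,0,0],"grip":1},{"translation":[0,0,0],"twist":[0,0,0],"grip":1},{"translation":[0,0,0],"twist":[0,0,0],"grip":1},{"translation":[0,0,0],"twist":[0,0,0],"grip":1}]'
python3 go.py 0.457 0.137 0.08 -0.365
```

```text
4594 [453.3 140.6] [ 35.6 101.4] 68.37490844726562 [0.45813271 0.13872921 0.11575963]
all 5348 [449. 142.] [ 36.7 115. ] 68.41110229492188
t: 4.15
tool_pos: [0.454, 0.1356, 0.2014]
orientation: [3.086, -0.564, -0.006]
force: [0.7, -0.1, 0.3]
opening: 0.093
t 4.15 pos [0.454  0.1356 0.2014] yaw -0.362 open 0.093 F [ 0.7 -0.1  0.3] Mz [ 0.02  0.16 -0.  ] q6 2.12
shift now-axes [  2.6  -3.  121.3] shift final-axes [  2.3  -2.4 121.4] turn [0.005 0.003 0.003]
```

```bash
python3 go.py 0.457 0.139 0.08 -0.377
python3 -m pendant '[{"translation":[0.2,-0.5,12],"twist":[0,0,0.003],"grip":1},{"translation":[0.2,-0.5,13],"twist":[0,0,0.003],"grip":1},{"translation":[0.2,-0.5,13],"twist":[0,0,0.003],"grip":1},{"translation":[0.2,-0.5,13],"twist":[0,0,0.003],"grip":1},{"translation":[0.2,-0.5,13],"twist":[0,0,0.003],"grip":1},{"translation":[0.2,-0.5,13],"twist":[0,0,0],"grip":1},{"translation":[0,-0.5,13],"twist":[0,0,0],"grip":1},{"translation":[0,-0.5,12],"twist":[0,0,0],"grip":1},{"translation":[0,-0.5,10],"twist":[0,0,0],"grip":1},{"translation":[0,-0.5,6],"twist":[0,0,0],"grip":1}]'
python3 go.py 0.457 0.139 0.08 -0.377
```

```text
t 4.15 pos [0.454  0.1356 0.2014] yaw -0.362 open 0.093 F [ 0.7 -0.1  0.3] Mz [ 0.02  0.16 -0.  ] q6 2.12
shift now-axes [  1.9  -4.9 121.3] shift final-axes [  1.5  -4.3 121.4] turn [0.005 0.003 0.015]
t: 5.15
tool_pos: [0.4551, 0.1393, 0.0712]
orientation: [3.08, -0.589, -0.01]
force: [0.2, -0.3, -0.2]
opening: 0.0927
t 5.15 pos [0.4551 0.1393 0.0712] yaw -0.378 open 0.0927 F [ 0.2 -0.3 -0.2] Mz [ 0.04  0.17 -0.01] q6 2.14
shift now-axes [ 1.8 -0.4 -8.8] shift final-axes [ 1.9 -0.5 -8.8] turn [ 0.007  0.005 -0.001]
```

```bash
python3 -m pendant '[{"translation":[1,0,-4],"twist":[0.003,0.003,0],"grip":1},{"translation":[1,0,-4],"twist":[0.003,0.002,0],"grip":1},{"translation":[0,0,0],"twist":[0,0,0],"grip":0},{"translation":[0,0,0],"twist":[0,0,0],"grip":-1},{"translation":[0,0,0],"twist":[0,0,0],"grip":-1},{"translation":[0,0,0],"twist":[0,0,0],"grip":-1},{"translation":[0,0,0],"twist":[0,0,0],"grip":-1},{"translation":[0,0,0],"twist":[0,0,0],"grip":-1},{"translation":[0,0,0],"twist":[0,0,0],"grip":-1},{"translation":[0,0,0],"twist":[0,0,0],"grip":-1}]' 30
python3 go.py 0.457 0.139 0.18 -0.377
```

```text
t: 6.15
tool_pos: [0.4588, 0.1388, 0.0818]
orientation: [-3.085, 0.59, -0.006]
force: [0.1, -0.1, -0.2]
opening: 0.0354
t 6.15 pos [0.4588 0.1388 0.0818] yaw -0.378 open 0.0354 F [ 0.1 -0.1 -0.2] Mz [0.05 0.14 0.02] q6 2.14
shift now-axes [ -1.4   0.3 -98.3] shift final-axes [ -1.7   0.5 -98.2] turn [-0.002 -0.003 -0.001]
```

```bash
python3 -m pendant '[{"translation":[0,0,-6],"twist":[0,0,0],"grip":-1},{"translation":[0,0,-12],"twist":[0,0,0],"grip":-1},{"translation":[0,0,-16],"twist":[0,0,0],"grip":-1},{"translation":[0,0,-16],"twist":[0,0,0],"grip":-1},{"translation":[0,0,-16],"twist":[0,0,-0.08],"grip":-1},{"translation":[0,0,-12],"twist":[0,0,-0.12],"grip":-1},{"translation":[0,0,-6],"twist":[0,0,-0.14],"grip":-1},{"translation":[0,0,0],"twist":[0,0,-0.14],"grip":-1},{"translation":[0,0,0],"twist":[0,0,-0.14],"grip":-1},{"translation":[0,0,0],"twist":[0,0,-0.14],"grip":-1}]'
python3 -m pendant '[{"translation":[0,0,0],"twist":[0,0,-0.14],"grip":-1},{"translation":[0,0,0],"twist":[0,0,-0.14],"grip":-1},{"translation":[0,0,0],"twist":[0,0,-0.14],"grip":-1},{"translation":[0,0,0],"twist":[0,0,-0.14],"grip":-1},{"translation":[0,0,0],"twist":[0,0,-0.14],"grip":-1},{"translation":[0,0,0],"twist":[0,0,-0.14],"grip":-1},{"translation":[0,0,0],"twist":[0,0,-0.08],"grip":-1},{"translation":[0,0,0],"twist":[0,0,0],"grip":-1},{"translation":[0,0,0],"twist":[0,0,0],"grip":-1},{"translation":[0,0,0],"twist":[0,0,0],"grip":-1}]'
python3 go.py 0.582 0.036 0.150 1.315
```

```text
t: 7.15
tool_pos: [0.4576, 0.1387, 0.1757]
orientation: [3.076, 0.637, 0.006]
force: [-0.8, -0.9, -2.0]
opening: 0.0358
t: 8.15
tool_pos: [0.4576, 0.1388, 0.184]
orientation: [2.432, 1.982, 0.011]
force: [-0.4, 0.4, -2.1]
opening: 0.0357
t 8.15 pos [0.4576 0.1388 0.184 ] yaw 1.368 open 0.0357 F [-0.4  0.4 -2.1] Mz [-0.02  0.07  0.03] q6 0.39
shift now-axes [-75.6 142.3  34.9] shift final-axes [-67.9 146.3  34. ] turn [ 0.008 -0.003  0.053]
```

```bash
python3 -m pendant '[{"translation":[-4,8,2],"twist":[0.002,0,0.01],"grip":-1},{"translation":[-8,15,4],"twist":[0.002,0,0.01],"grip":-1},{"translation":[-10,20,5],"twist":[0.002,0,0.01],"grip":-1},{"translation":[-10,20,5],"twist":[0.002,0,0.01],"grip":-1},{"translation":[-10,20,5],"twist":[0,0,0.01],"grip":-1},{"translation":[-10,20,5],"twist":[0,0,0],"grip":-1},{"translation":[-8,18,4],"twist":[0,0,0],"grip":-1},{"translation":[-5,12,2],"twist":[0,0,0],"grip":-1},{"translation":[-3,6,1],"twist":[0,0,0],"grip":-1},{"translation":[0,0,0],"twist":[0,0,0],"grip":-1}]'
python3 go.py 0.582 0.036 0.103 1.315
python3 - <<'E'
from h import *
p,d,i=cam("wrist"); w=pts(d,i); np.savez("w2.npz",p=p,d=d,w=w)
p2,d2,i2=cam("top"); w2=pts(d2,i2); np.savez("t2.npz",p=p2,d=d2,w=w2)
save("w2.png",np.hstack([cv2.resize(p,(480,360)),cv2.resize(p2[110:270,170:350],(320,360),fx=2,fy=2)[:, :320]]))
E
```

```text
t: 9.15
tool_pos: [0.5836, 0.0312, 0.1477]
orientation: [-2.499, -1.9, -0.001]
force: [1.0, 0.2, -1.3]
opening: 0.0359
t 9.15 pos [0.5836 0.0312 0.1477] yaw 1.3 open 0.0359 F [ 1.   0.2 -1.3] Mz [-0.06  0.07  0.01] q6 0.23
shift now-axes [ 4.1 -2.7 44.7] shift final-axes [ 4.2 -2.7 44.7] turn [-0.001 -0.002 -0.015]
```

View pics/w2.png

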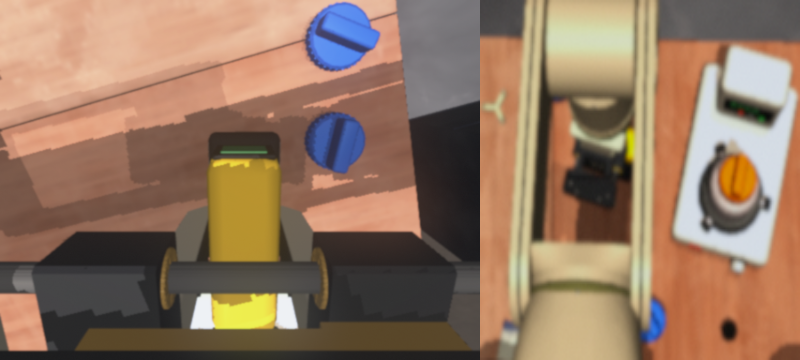

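The wrist view shows the thermometer squarely in the jaws (head at (244,230), display at (244,150)). The top view shows it left of the mill with nothing in between. Now I lower it to the aiming height.

```bash
python3 -m pendant '[{"translation":[1,-0.5,4],"twist":[0,0,-0.005],"grip":-1},{"translation":[1,-0.5,7],"twist":[0,0,-0.005],"grip":-1},{"translation":[1,-0.5,8],"twist":[0,0,-0.005],"grip":-1},{"translation":[1,-0.5,8],"twist":[0,0,0],"grip":-1},{"translation":[0,-0.5,7],"twist":[0,0,0],"grip":-1},{"translation":[0,0,4],"twist":[0,0,0],"grip":-1},{"translation":[0,0,2],"twist":[0,0,0],"grip":-1},{"translation":[0,0,0],"twist":[0,0,0],"grip":-1},{"translation":[0,0,0],"twist":[0,0,0],"grip":-1},{"translation":[0,0,0],"twist":[0,0,0],"grip":-1}]'
python3 go.py 0.582 0.036 0.103 1.315
python3 - <<'E'
from h import *
s=robot.read_state(); r=R.from_rotvec(s["orientation"]); 
lens=np.array(s["tool_pos"])+r.apply([-.068,0,-.0142]); ld=r.apply([-1,0,0])
pad=np.array([.531+.039*.253,-.159+.039*.967,.117]); n=np.array([.253,.967,0])
v=pad-lens; k=(v@-n)/(ld@-n); print("dist",np.linalg.norm(v),"miss mm",1000*(lens+k*ld-pad),"angle",np.degrees(np.arccos(-ld@n)))
p,d,i=cam("scene"); w=pts(d,i)
hsv=cv2.cvtColor(p,cv2.COLOR_RGB2HSV);H,S,V=[hsv[...,k].astype(int) for k in range(3)]
m=(H>20)&(H<38)&(S>120)&(V>70)&(w[...,2]>.08)&(w[...,2]<.16); q=w[m]; print(m.sum(),np.percentile(q,[3,50,97],axis=0).round(3).tolist())
save("s3.png",cv2.resize(p[140:280,170:370],(800,560),interpolation=2))
E
```

```text
t: 10.25
tool_pos: [0.5798, 0.0393, 0.1045]
orientation: [-2.479, -1.924, -0.001]
force: [-0.2, -0.4, -2.0]
opening: 0.0363
t 10.25 pos [0.5798 0.0393 0.1045] yaw 1.32 open 0.0363 F [-0.2 -0.4 -2. ] Mz [-0.06  0.12  0.01] q6 0.23
shift now-axes [-2.7  3.   1.5] shift final-axes [-2.7  3.   1.5] turn [-0.002 -0.003  0.005]
dist 0.09723887420461318 miss mm [-2.06212264  0.53952123  1.24097762] angle 1.7531546870483852
438 [[0.228, -0.313, 0.083], [0.553, -0.011, 0.109], [0.589, 0.042, 0.144]]
```

View pics/s3.png

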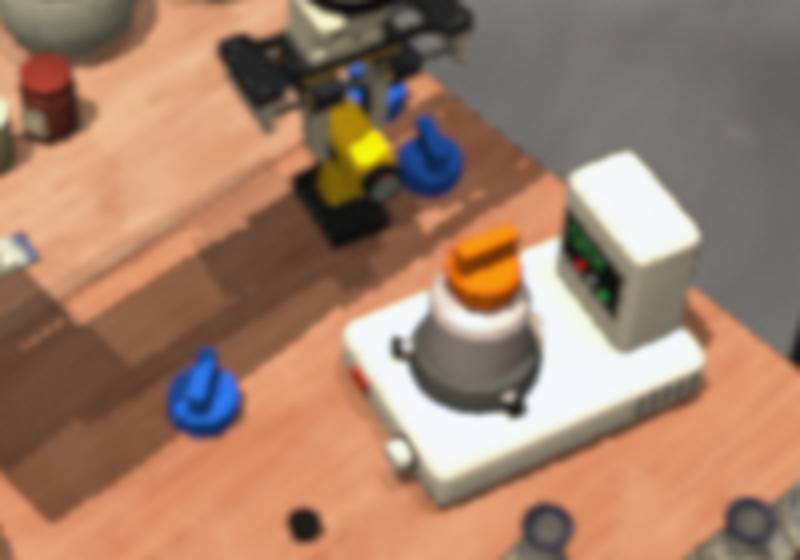

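The view shows the snout at (382,180) pointing at the pad side of the jar, at (470,300). The computed miss is about 2 mm and 1.8° at 97 mm, so I hold.

```bash
Z='"grip":-1'; python3 -m pendant '[{"translation":[0,0,0],"twist":[0,0,0],"grip":-1},{"translation":[0,0,0],"twist":[0,0,0],"grip":-1},{"translation":[0,0,0],"twist":[0,0,0],"grip":-1},{"translation":[0,0,0],"twist":[0,0,0],"grip":-1},{"translation":[0,0,0],"twist":[0,0,0],"grip":-1},{"translation":[0,0,0],"twist":[0,0,0],"grip":-1},{"translation":[0,0,0],"twist":[0,0,0],"grip":-1},{"translation":[0,0,0],"twist":[0,0,0],"grip":-1},{"translation":[0,0,0],"twist":[0,0,0],"grip":-1},{"translation":[0,0,0],"twist":[0,0,0],"grip":-1}]'
python3 -m pendant '[{"translation":[0,0,0],"twist":[0,0,0],"grip":-1},{"translation":[0,0,0],"twist":[0,0,0],"grip":-1},{"translation":[0,0,0],"twist":[0,0,0],"grip":-1},{"translation":[0,0,0],"twist":[0,0,0],"grip":-1},{"translation":[0,0,0],"twist":[0,0,0],"grip":-1},{"translation":[0,0,0],"twist":[0,0,0],"grip":-1},{"translation":[0,0,0],"twist":[0,0,0],"grip":-1},{"translation":[0,0,0],"twist":[0,0,0],"grip":-1},{"translation":[0,0,0],"twist":[0,0,0],"grip":-1},{"translation":[0,0,0],"twist":[0,0,0],"grip":-1}]'
python3 go.py 0.500 0.08 0.15 1.315
```

```text
t: 11.3
tool_pos: [0.5805, 0.0392, 0.1056]
orientation: [-2.48, -1.925, -0.003]
force: [0.2, -0.2, -2.3]
opening: 0.0359
t: 12.3
tool_pos: [0.5805, 0.0392, 0.1056]
orientation: [-2.48, -1.925, -0.003]
force: [0.4, 0.2, -2.4]
opening: 0.036
t 12.3 pos [0.5805 0.0392 0.1056] yaw 1.32 open 0.036 F [ 0.4  0.2 -2.4] Mz [-0.06  0.06  0.04] q6 0.23
shift now-axes [ 19.7 -88.2 -44.3] shift final-axes [ 19.1 -88.2 -44.4] turn [-0.    -0.003  0.005]
```

```bash
python3 -m pendant '[{"translation":[0,0,3],"twist":[0,0,0],"grip":-1},{"translation":[0,0,4],"twist":[0,0,0],"grip":-1},{"translation":[0,0,4],"twist":[0,0,0],"grip":-1},{"translation":[0,0,4],"twist":[0,0,0],"grip":-1},{"translation":[0,0,3],"twist":[0,0,0],"grip":-1},{"translation":[0,0,1],"twist":[0,0,0],"grip":-1},{"translation":[0,0,0],"twist":[0,0,0],"grip":-1},{"translation":[0,0,0],"twist":[0,0,0],"grip":-1},{"translation":[0,0,0],"twist":[0,0,0],"grip":-1},{"translation":[0,0,0],"twist":[0,0,0],"grip":-1}]'
python3 go.py 0.5805 0.0392 0.082 1.32
```

```text
t: 13.3
tool_pos: [0.5802, 0.0393, 0.0844]
orientation: [-2.48, -1.924, -0.003]
force: [0.6, 0.7, -3.8]
opening: 0.0356
t 13.3 pos [0.5802 0.0393 0.0844] yaw 1.32 open 0.0356 F [ 0.6  0.7 -3.8] Mz [-0.08  0.11 -0.03] q6 0.23
shift now-axes [-0.   0.3  2.4] shift final-axes [0.  0.3 2.4] turn [-0.001 -0.003 -0.   ]
```

```bash
python3 -m pendant '[{"translation":[0,0,0.8],"twist":[0,0,0],"grip":-1},{"translation":[0,0,0.8],"twist":[0,0,0],"grip":-1},{"translation":[0,0,0.8],"twist":[0,0,0],"grip":-1},{"translation":[0,0,0.5],"twist":[0,0,0],"grip":-1},{"translation":[0,0,0],"twist":[0,0,0],"grip":-1},{"translation":[0,0,0],"twist":[0,0,0],"grip":-1},{"translation":[0,0,0],"twist":[0,0,0],"grip":-1},{"translation":[0,0,0],"twist":[0,0,0],"grip":-1},{"translation":[0,0,0],"twist":[0,0,0],"grip":-1},{"translation":[0,0,0],"twist":[0,0,0],"grip":-1}]'
python3 go.py 0.5805 0.0392 0.082 1.32
```

```text
t: 14.3
tool_pos: [0.5805, 0.0392, 0.0817]
orientation: [-2.48, -1.925, -0.003]
force: [0.5, -0.2, -1.5]
opening: 0.0357
t 14.3 pos [0.5805 0.0392 0.0817] yaw 1.32 open 0.0357 F [ 0.5 -0.2 -1.5] Mz [-0.07  0.11 -0.08] q6 0.23
shift now-axes [-0.1 -0.  -0.3] shift final-axes [-0.1 -0.  -0.3] turn [-0.    -0.003 -0.   ]
```

```bash
python3 -m pendant '[{"translation":[0,0,0.5],"twist":[0,0,0],"grip":-1},{"translation":[0,0,0],"twist":[0,0,0],"grip":-0.1},{"translation":[0,0,0],"twist":[0,0,0],"grip":0.2},{"translation":[0,0,0],"twist":[0,0,0],"grip":0.5},{"translation":[0,0,0],"twist":[0,0,0],"grip":1},{"translation":[0,0,0],"twist":[0,0,0],"grip":1},{"translation":[0,0,0],"twist":[0,0,0],"grip":1},{"translation":[0,0,0],"twist":[0,0,0],"grip":1},{"translation":[0,0,-5],"twist":[0,0,0],"grip":1},{"translation":[0,0,-15],"twist":[0,0,0],"grip":1}]'
python3 -m pendant '[{"translation":[0,0,-25],"twist":[0,0,0],"grip":1},{"translation":[0,0,-30],"twist":[0,0,0],"grip":1},{"translation":[0,0,-30],"twist":[0,0,0],"grip":1},{"translation":[0,0,-30],"twist":[0,0,0],"grip":1},{"translation":[0,0,-30],"twist":[0,0,0],"grip":1},{"translation":[0,0,-20],"twist":[0,0,0.05],"grip":1},{"translation":[0,0,0],"twist":[0,0,0.14],"grip":1},{"translation":[0,0,0],"twist":[0,0,0.14],"grip":1},{"translation":[0,0,0],"twist":[0,0,0.14],"grip":1},{"translation":[0,0,0],"twist":[0,0,0.14],"grip":1}]'
python3 go.py 0.531 -0.159 0.26 -0.256
```

```text
t: 15.3
tool_pos: [0.58, 0.0392, 0.1013]
orientation: [-2.479, -1.924, -0.002]
force: [0.4, 0.1, -1.2]
opening: 0.0926
t: 16.3
tool_pos: [0.5816, 0.0387, 0.2921]
orientation: [2.954, 1.061, 0.025]
force: [0.4, 0.1, -0.2]
opening: 0.093
t 16.3 pos [0.5816 0.0387 0.2921] yaw 0.69 open 0.093 F [ 0.4  0.1 -0.2] Mz [-0.08  0.16 -0.01] q6 0.86
shift now-axes [-165.3  120.    30.7] shift final-axes [  1.1 204.1  32.1] turn [ 0.001 -0.017  0.946]
```

```bash
python3 -m pendant '[{"translation":[0,0,0],"twist":[0,-0.003,0.145],"grip":1},{"translation":[0,0,0],"twist":[0,-0.003,0.145],"grip":1},{"translation":[0,0,0],"twist":[0,-0.003,0.145],"grip":1},{"translation":[0,0,0],"twist":[0,-0.003,0.145],"grip":1},{"translation":[0,0,0],"twist":[0,-0.003,0.145],"grip":1},{"translation":[0,0,0],"twist":[0,0,0.14],"grip":1},{"translation":[0,20,0],"twist":[0,0,0.05],"grip":1},{"translation":[0,40,0],"twist":[0,0,0],"grip":1},{"translation":[0,40,0],"twist":[0,0,0],"grip":1},{"translation":[0,35,0],"twist":[0,0,0],"grip":1}]'
python3 go.py 0.531 -0.159 0.26 -0.256
```

```text
t: 17.3
tool_pos: [0.5476, -0.091, 0.3083]
orientation: [-3.115, 0.402, -0.026]
force: [0.7, -0.1, 0.4]
opening: 0.0927
t 17.3 pos [ 0.5476 -0.091   0.3083] yaw -0.257 open 0.0927 F [ 0.7 -0.1  0.4] Mz [ 0.07  0.17 -0.05] q6 1.57
shift now-axes [ 0.4 70.1 48.2] shift final-axes [ 1.1 70.  48.3] turn [-0.003 -0.016 -0.001]
```

```bash
python3 -m pendant '[{"translation":[0,20,5],"twist":[0,-0.004,0],"grip":1},{"translation":[0,20,5],"twist":[0,-0.004,0],"grip":1},{"translation":[0,15,5],"twist":[0,-0.004,0],"grip":1},{"translation":[0,8,5],"twist":[0,-0.004,0],"grip":1},{"translation":[0,3,5],"twist":[0,0,0],"grip":1},{"translation":[0,0,5],"twist":[0,0,0],"grip":1},{"translation":[0,0,5],"twist":[0,0,0],"grip":1},{"translation":[0,0,0],"twist":[0,0,0],"grip":1},{"translation":[0,0,0],"twist":[0,0,0],"grip":1},{"translation":[0,0,0],"twist":[0,0,0],"grip":1}]'
python3 go.py 0.531 -0.159 0.18 -0.256
python3 - <<'E'
from h import *
p,d,i=cam("wrist"); w=pts(d,i); np.savez("w4.npz",p=p,d=d,w=w); save("w4.png",p)
hsv=cv2.cvtColor(p,cv2.COLOR_RGB2HSV);H,S,V=[hsv[...,k].astype(int) for k in range(3)]
m=(H>3)&(H<22)&(S>170)&(V>60)&(abs(w[...,2]-.19)<.03); q=w[m]; print(m.sum(),np.percentile(q[:,2],[5,50,95]))
t=q[abs(q[:,2]-.202)<.005]
(c,sz,a)=cv2.minAreaRect((t[:,:2]*1000).astype(np.float32)); print(len(t),np.round(c,1),np.round(sz,1),a,t.mean(0))
(c,sz,a)=cv2.minAreaRect((q[:,:2]*1000).astype(np.float32)); print(np.round(c,1),np.round(sz,1))
E
```

```text
t: 18.3
tool_pos: [0.53, -0.1589, 0.278]
orientation: [-3.114, 0.405, -0.01]
force: [0.1, 0.5, 0.1]
opening: 0.0931
t 18.3 pos [ 0.53   -0.1589  0.278 ] yaw -0.259 open 0.0931 F [0.1 0.5 0.1] Mz [ 0.04  0.18 -0.02] q6 1.44
shift now-axes [ 0.4  0.1 98. ] shift final-axes [ 1.  -0.2 98. ] turn [-0.002 -0.006 -0.003]
884 [0.17435787 0.20117024 0.20314336]
482 [ 534.2 -157.3] [12.5 44. ] 75.59557342529297 [ 0.53836945 -0.15801494  0.20219641]
[ 537.8 -154. ] [41.8 53. ]
```

View pics/w4.png

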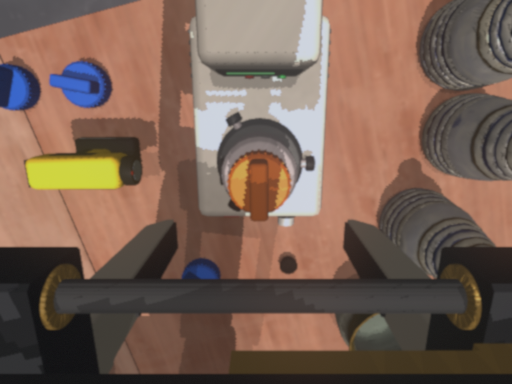

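The wrist view shows the bar at (259,190), square between the jaws, and the thermometer standing at (85,172). Next I descend.

```bash
python3 -m pendant '[{"translation":[0.2,0,8],"twist":[0,-0.003,0],"grip":1},{"translation":[0.2,0,12],"twist":[0,-0.003,0],"grip":1},{"translation":[0.2,0,14],"twist":[0,0,0],"grip":1},{"translation":[0.2,0,14],"twist":[0,0,0],"grip":0.4},{"translation":[0.2,0,14],"twist":[0,0,0],"grip":0.1},{"translation":[0,0,12],"twist":[0,0,0],"grip":0},{"translation":[0,0,8],"twist":[0,0,0],"grip":0},{"translation":[0,0,4],"twist":[0,0,0],"grip":0},{"translation":[0,0,0],"twist":[0,0,0],"grip":0},{"translation":[0,0,0],"twist":[0,0,0],"grip":0}]'
python3 go.py 0.5315 -0.159 0.18 -0.255
```

```text
t: 19.35
tool_pos: [0.5301, -0.1584, 0.1823]
orientation: [-3.112, 0.404, 0.004]
force: [-0.4, 0.6, 1.6]
opening: 0.0476
t 19.35 pos [ 0.5301 -0.1584  0.1823] yaw -0.258 open 0.0476 F [-0.4  0.6  1.6] Mz [-0.02  0.13  0.  ] q6 1.44
shift now-axes [1.5 0.2 2.3] shift final-axes [1.5 0.2 2.3] turn [-0.003  0.003 -0.003]
```

```bash
python3 -m pendant '[{"translation":[0.7,0,1.2],"twist":[0,0,0],"grip":0},{"translation":[0.7,0,1.2],"twist":[0,0,0],"grip":0},{"translation":[0,0,0],"twist":[0,0,0],"grip":-0.4},{"translation":[0,0,0],"twist":[0,0,0],"grip":-1},{"translation":[0,0,0],"twist":[0,0,0],"grip":-1},{"translation":[0,0,0],"twist":[0,0,0],"grip":-1},{"translation":[0,0,0],"twist":[0,0,0],"grip":-1},{"translation":[0,0,0],"twist":[0,0,0],"grip":-1},{"translation":[0,0,0],"twist":[0,0,0],"grip":-1},{"translation":[0,0,0],"twist":[0,0,0],"grip":-1}]' 40
python3 go.py 0.5315 -0.159 0.18 -0.255
```

```text
t: 20.35
tool_pos: [0.5332, -0.1593, 0.1825]
orientation: [-3.113, 0.404, -0.003]
force: [-0.1, 0.1, 1.0]
opening: 0.0146
t 20.35 pos [ 0.5332 -0.1593  0.1825] yaw -0.258 open 0.0146 F [-0.1  0.1  1. ] Mz [-0.02  0.09 -0.07] q6 1.44
shift now-axes [-1.7  0.1  2.5] shift final-axes [-1.7  0.1  2.5] turn [-0.002 -0.001 -0.003]
```

```bash
python3 -m pendant '[{"translation":[0,0,0],"twist":[0,0,-0.04],"grip":-1},{"translation":[0,0,0],"twist":[0,0,-0.04],"grip":-1},{"translation":[0,0,0],"twist":[0,0,-0.04],"grip":-1},{"translation":[0,0,0],"twist":[0,0,-0.04],"grip":-1},{"translation":[0,0,0],"twist":[0,0,-0.04],"grip":-1},{"translation":[0,0,0],"twist":[0,0,0],"grip":-1},{"translation":[0,0,0],"twist":[0,0,0],"grip":-1},{"translation":[0,0,0],"twist":[0,0,0],"grip":-1},{"translation":[0,0,0],"twist":[0,0,0],"grip":-1},{"translation":[0,0,0],"twist":[0,0,0],"grip":-1}]'
python3 go.py 0.5315 -0.159 0.182 -0.255
```

```text
t: 21.35
tool_pos: [0.5326, -0.1594, 0.1825]
orientation: [-3.139, 0.085, -0.001]
force: [-0.2, 0.5, -0.0]
opening: 0.0147
t 21.35 pos [ 0.5326 -0.1594  0.1825] yaw -0.054 open 0.0147 F [-0.2  0.5 -0. ] Mz [-0.03  0.15  0.01] q6 1.24
shift now-axes [-1.1 -0.3  0.5] shift final-axes [-1.2 -0.1  0.5] turn [-0.002 -0.     0.201]
```

The cap turned 11.7° anticlockwise without torque, past the 6° stop, so the thread is right-handed. I continue to about 75°.

```bash
python3 -m pendant '[{"translation":[0,0,0],"twist":[0,0,-0.08],"grip":-1},{"translation":[0,0,0],"twist":[0,0,-0.12],"grip":-1},{"translation":[0,0,0],"twist":[0,0,-0.13],"grip":-1},{"translation":[0,0,0],"twist":[0,0,-0.13],"grip":-1},{"translation":[0,0,0],"twist":[0,0,-0.13],"grip":-1},{"translation":[0,0,0],"twist":[0,0,-0.13],"grip":-1},{"translation":[0,0,0],"twist":[0,0,-0.13],"grip":-1},{"translation":[0,0,0],"twist":[0,0,-0.13],"grip":-1},{"translation":[0,0,0],"twist":[0,0,-0.13],"grip":-1},{"translation":[0,0,0],"twist":[0,0,0],"grip":-1}]'
python3 go.py 0.532 -0.159 0.182 1.054
python3 - <<'E'
from h import *
p,d,i=cam("scene"); w=pts(d,i); 
p2,d2,i2=cam("wrist"); save("u5.png",np.hstack([cv2.resize(p[150:250,240:360],(400,333),interpolation=2),cv2.resize(p2,(400,333))]))
E
```

```text
t: 22.35
tool_pos: [0.5332, -0.1592, 0.1825]
orientation: [-2.68, -1.638, -0.005]
force: [0.0, -0.1, -0.5]
opening: 0.0149
t 22.35 pos [ 0.5332 -0.1592  0.1825] yaw 1.097 open 0.0149 F [ 0.  -0.1 -0.5] Mz [-0.13  0.04 -0.05] q6 0.09
shift now-axes [-0.4 -1.2  0.5] shift final-axes [-0.5 -1.1  0.5] turn [ 0.001 -0.003  0.043]
```

View pics/u5.png

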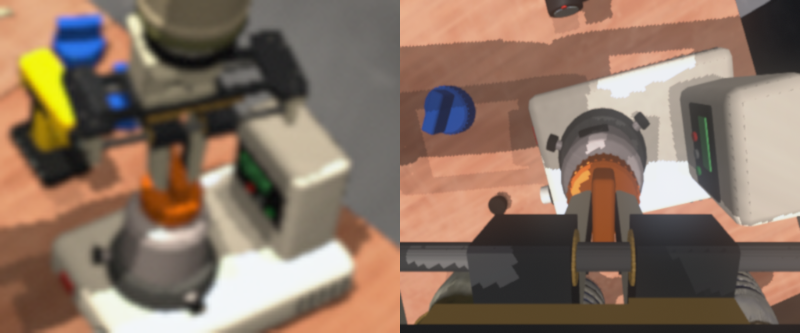

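The scene view (bar at (180,180)) and the wrist view (bar at (603,200)) show the bar turned with the jaws, 77.6° in all. Now I lift gently, checking the force.

```bash
python3 -m pendant '[{"translation":[0,0,-1],"twist":[0,0,0],"grip":-1},{"translation":[0,0,-2],"twist":[0,0,0],"grip":-1},{"translation":[0,0,-3],"twist":[0,0,0],"grip":-1},{"translation":[0,0,-3],"twist":[0,0,0],"grip":-1},{"translation":[0,0,-3],"twist":[0,0,0],"grip":-1},{"translation":[0,0,-3],"twist":[0,0,0],"grip":-1},{"translation":[0,0,-2],"twist":[0,0,0],"grip":-1},{"translation":[0,0,0],"twist":[0,0,0],"grip":-1},{"translation":[0,0,0],"twist":[0,0,0],"grip":-1},{"translation":[0,0,0],"twist":[0,0,0],"grip":-1}]'
python3 go.py 0.532 -0.159 0.2825 1.097
```

```text
t: 23.45
tool_pos: [0.5329, -0.1591, 0.2008]
orientation: [-2.691, -1.618, -0.004]
force: [0.0, 0.1, -0.8]
opening: 0.0148
t 23.45 pos [ 0.5329 -0.1591  0.2008] yaw 1.082 open 0.0148 F [ 0.   0.1 -0.8] Mz [-0.01  0.04  0.06] q6 0.1
shift now-axes [ -0.   -0.8 -81.7] shift final-axes [ -0.3  -0.9 -81.7] turn [ 0.    -0.003 -0.015]
```

```bash
python3 -m pendant '[{"translation":[0,-0.2,-6],"twist":[0,0,0],"grip":-1},{"translation":[0,-0.2,-10],"twist":[0,0,0],"grip":-1},{"translation":[0,-0.2,-12],"twist":[0,0,0],"grip":-1},{"translation":[0,-0.2,-12],"twist":[0,0,0],"grip":-1},{"translation":[0,0,-12],"twist":[0,0,0],"grip":-1},{"translation":[0,0,-10],"twist":[0,0,0],"grip":-1},{"translation":[0,0,-7],"twist":[0,0,0],"grip":-1},{"translation":[0,0,-4],"twist":[0,0,0],"grip":-1},{"translation":[0,0,0],"twist":[0,0,0],"grip":-1},{"translation":[0,0,0],"twist":[0,0,0],"grip":-1}]'
python3 go.py 0.532 -0.159 0.2825 1.082
```

```text
t: 24.45
tool_pos: [0.5326, -0.1593, 0.2823]
orientation: [2.692, 1.618, 0.006]
force: [0.0, -0.8, -1.8]
opening: 0.0146
t 24.45 pos [ 0.5326 -0.1593  0.2823] yaw 1.082 open 0.0146 F [ 0.  -0.8 -1.8] Mz [-0.07  0.02 -0.04] q6 0.1
shift now-axes [ 0.  -0.7 -0.2] shift final-axes [ 0.  -0.7 -0.2] turn [ 0.003 -0.003  0.   ]
```

```bash
python3 - <<'E'
from h import *
p,d,i=cam("scene"); w=pts(d,i)
hsv=cv2.cvtColor(p,cv2.COLOR_RGB2HSV);H,S,V=[hsv[...,k].astype(int) for k in range(3)]
m=(H>3)&(H<20)&(S>200)&(V>120)&(w[...,2]>.2)&(w[...,2]<.33)&(w[...,0]>.45); q=w[m]; print(m.sum(),np.percentile(q,[2,50,98],axis=0).round(3).tolist())
save("v6.png",cv2.resize(p[110:270,170:370],(750,600),interpolation=2))
E
```

```text
157 [[0.508, -0.187, 0.258], [0.52, -0.175, 0.277], [0.545, -0.146, 0.305]]
```

View pics/v6.png

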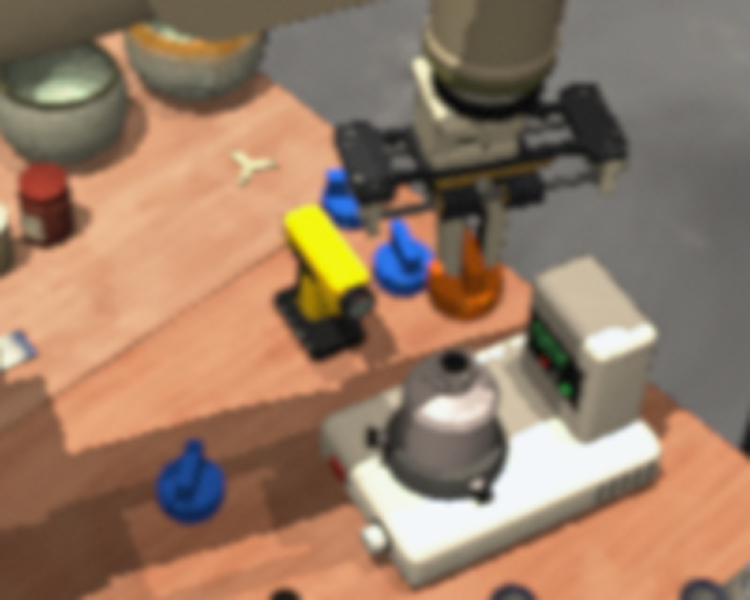

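The picture shows the cap level in the jaws at (467,285), above the open jar mouth at (453,362), and the thermometer standing upright at (325,285). I hand in.

```bash
python3 -c "
from plant import robot
print(robot.close_job())"
```

```text
the job is handed in; nothing more can be done
None
```

The job is done and handed in after about 24.5 s of the 64 s allowed; the hand-in gives no verdict.

- **Thermometer:** I held its lens on the measuring pad for 2 s, about 97 mm away. By calculation the aim was about 2 mm and 2° off. The pad was never visible to a camera, so its position comes from the measured mill pose. I then stood the thermometer upright where it was, to the mill's left, and let go.
- **Cap:** It turned freely anticlockwise on the first try, so the thread is right-handed. I turned it about 77° in all; the lift showed only about the cap's own weight, so it was free.
- **Last checks:** By the tool height the cap's lower edge is at about 0.25 m, 8 cm above the open mouth. The last picture shows the cap level over the open jar, the thermometer standing, and nothing visibly disturbed. That picture was a close crop, so it did not show all the bystanders, but the arm went near none of them.
- **One mismatch:** I gripped the bar about 10 mm above its stated grip point, to keep the fingertips off the cap's round top. The gripper opening stayed at 14.6 to 14.9 mm throughout, with no sign of slipping.

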